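# Index the marking slide home and latch its push-push lock

## Robot

A 6-joint arm with a two-finger parallel gripper is mounted at the origin on the work surface. World frame = base frame: x ahead of the robot, y to its left, z up, the work surface at z = 0. Lengths are in m, angles in rad, forces in N, time in s.
With the tool pointing down it reaches from about 0.275 to 0.75 m from the base axis. Payload 10.2 kg.
Tool frame: the origin (TCP) lies at the very end of the fingers, on their centre line; the grasp point (between the pads) lies 19 mm behind it; z points along the fingers, y is the line along which they close (so a half turn about z gives the same grasp; the last joint's range is limited). The gripper opens to 88 mm and grips with 3 to 60 N. Pads are 18 mm wide; open, the fingers measure 123 mm over their backs; the gripper's body (75 mm by 187 mm) begins 45 mm behind the grasp point.
Start: joints at [1.063, 0.313, 1.498, -0, 1.331, -0.223], TCP at [0.148, 0.504, 0.239] pointing down, gripper open.
Joint ranges: [-2.94, 2.94], [-0.97, 2.17], [0.19, 2.56], [-1.23, 4.37], [0.02, 3.11], [-2.88, 2.88]. Speed limits (rad/s): [2.39, 2.39, 3.01, 3.14, 3.14, 3.14].

## Interface

Orientations are given as a unit quaternion [x, y, z, w].
In Python, from bench import bot gives the robot as it stands.
- The arm moves only by the shell command python3 -m pendant 'ROWS' [FORCE]. ROWS is JSON, a list of rows, each a list of 7 numbers: the shift along the tool's x, y, z as a fraction of full scale, then the turn, a rotation vector about the tool's x, y, z as a fraction of full scale, then the opening, from -1 (shut) to 1 (fully open), so that 0 is half open. A call has 1 to 5 rows; each row shifts and turns the commanded pose from where the row before left it, along the tool's axes as they then stand; what a row does not reach is not made up. Full scale, the value 1, is 400 mm for a shift and 45 degrees for a turn. A row lasts 1/8 s, in which the tool goes at most 62.5 mm and 10.7 degrees, less where a joint would pass 70% of its speed; a pose out of reach is approached as far as the arm can. A call with a number of a shift or a turn outside -1 to 1 is refused whole. A call with a gripper value outside its range is refused whole. The fingers move at their own pace and stop on an object; FORCE is the grip in N (left out, the last holds). Time passes only in rows, so rows that do not move let the fingers close. It gives the time, the measured TCP pose, the force, the opening and the grip force at its end, in the units of the state.
- bot.read_state(): the state, without advancing time (a new reading comes with each control period).
- bot.get_image(name): name is "scene" or "top" or "wrist"; returns a dict with "img" (400x640x3 uint8, blue, green, red), "depth" (400x640 float32, m along the optical axis (not along the pixel's ray), 0 where there is no reading), "mtx" (3x3 intrinsics, pixels), "R" (3x3) and "t" (3): a world point X has camera coordinates R X + t; the wrist camera has in their place "mount" (4x4, takes a point from camera to tool coordinates, whose origin is the TCP and whose axes are the flange's). Camera axes: x right, y down, z forward; pixel columns grow to the right and rows downward; lengths in m; the calibration is good to about 2 mm. The wrist camera is an equidistant fisheye: a pixel r from the principal point sees the ray r / f radians off the axis. A picture is of the moment at which its call begins: read the wrist's pose just before it.
- bot.close_job(): hands the job in; it is judged then, once.
The state is a dict: "time": time; "joint_pos": joint angles; "joint_velocities": joint speeds; "effort": joint torques, N m; "tcp_pos": TCP position; "tool_rot": TCP orientation; "wrist_force": force on the tool from outside, world axes, zero at the start; "moment": the same for the moment, N m; "gripper_width": finger opening in m; "finger_force": force on a finger pad.
Only numpy, scipy, OpenCV 4.12 (cv2) and the standard library are available. Lean on these libraries where they do the work, as an engineer would, in place of code of your own. Each camera call takes 0.05 s, during which the arm holds its last target. There are 200 camera calls.

## Task

Bring the hub on the index slide from the loading end fully up against the tall end stop, then latch it there with the push-push button of the lock. You cannot see whether that lock is latched or released, now or later, so find out by feel and never force the slide against it. Finally pull back on the slide's handle with about ten newtons for a moment to prove that it is locked, let go, and leave the things around the fixture where they are.

Things in the scene. Friction and masses are not known exactly. Their poses are not given: they have to be found in the camera images.
- fixture: Index slide, fixed on the table: aluminium base plate 200 x 370 x 12 mm. Origin on the table under the slide's centre; y runs along the slide towards the end stop, z up, x from the handle's side to the lock's side.
- end_stop (a point): Top edge, on the slide's side, of the tall end stop: dark steel block with two rubber buffers at the +y end of the rails, 100 mm long in x, top 48 mm above the table. The stop at the other end, the loading end, is lower (32 mm).
- carriage: Carriage: aluminium plate 114 x 110 mm, top 36 mm above the table, carrying a green hub with steel bearing (92 mm across the ears, top 86 mm). Slides along the fixture's y only, 100 mm from loading end to end stop; stays where left (about 1.5 N friction). Origin at table height under the plate's centre. Starts at the loading end.
- handle (a point): Middle of the carriage's handle, an upright black round post 14 mm thick, from 44 to 84 mm above the table; this point is 65 mm up. It stands on the plate's -x edge, 16 mm clear of the bearing. In the fixture's frame its y is -50 mm at the loading end and +50 mm at the end stop.
- lock: Lock: grey box 54 x 52 mm, 37 to 92 mm above the table (origin at table height under the button), over the slide's +x side, with a black push button on top (collar up to 97 mm). Each full press and release flips it: latched (8 mm bolt down in an 11 mm gap of the carriage's bar) or released (bolt up). The gaps meet it only at both ends of travel. Random at first. Limits: 40 N on the button, 30 N of slide on bolt.
- button_rest (a point): Top centre of the button (24 mm across, pressed straight down) at rest, 122 mm above the table; it springs back there in both states. Released: stiff at once, 5 N to start. Latched: first gives 12 mm at only 0.6 to 1.3 N, then 8 N. A click needs pressing to the solid stop 19 to 22 mm below rest (11 to 14 N just before it), then letting it come up fully.

How it is judged:
By the outcome, as a careful person would: the job done as asked, in the order asked, and still so for the second after the job is handed in, with the robot touching nothing.
It also fails if it takes over 72 s, if anything falls off the work surface, if the arm or the gripper's body presses on something with over 40 N, if the wrist force passes 120 N, or if a joint passes its speed limit or range.

## Working session

There is one attempt and no reset: what is moved stays moved. The work goes in short steps, Python scripts to look and compute and a shell command to move; the robot and the scene stay as the last step left them, time stands still between calls to the robot, and variables do not carry over. Pictures are saved under pics/ and viewed, at most 10 in all, crops included, and the job is handed in when it is done.

```bash
mkdir -p pics; cat > h.py <<'E'
import numpy as np,cv2
from bench import bot
def snap(n,f):
    d=bot.get_image(n); cv2.imwrite('pics/'+f+'.png',d['img']); np.savez('pics/'+f+'.npz',**d); return d
def pt(f,u,v,z=None):
    d=np.load('pics/'+f+'.npz'); K=d['mtx'];R=d['R'];t=d['t']
    r=np.linalg.solve(K,[u,v,1.]); c=-R.T@t; w=R.T@r
    if z is None:
        return c+w*np.median(d['depth'][int(v)-1:int(v)+2,int(u)-1:int(u)+2])
    return c+w*(z-c[2])/w[2]
E
python3 - <<'E'
from h import *
for n in('scene','top'): snap(n,n)
s=bot.read_state(); print({k:np.round(v,3).tolist() for k,v in s.items()})
E
```

```text
{'time': 0.1, 'joint_pos': [1.063, 0.313, 1.498, -0.0, 1.331, -0.223], 'joint_velocities': [0.0, -0.001, -0.001, 0.0, 0.0, -0.001], 'effort': [0.004, -40.281, -25.265, 0.07, 0.034, -0.0], 'tcp_pos': [0.147, 0.504, 0.238], 'tool_rot': [0.142, 0.99, -0.001, -0.0], 'wrist_force': [0.543, -0.519, -0.539], 'moment': [0.019, 0.04, -0.019], 'finger_force': 0.0, 'gripper_width': 0.088}
```

View pics/top.png

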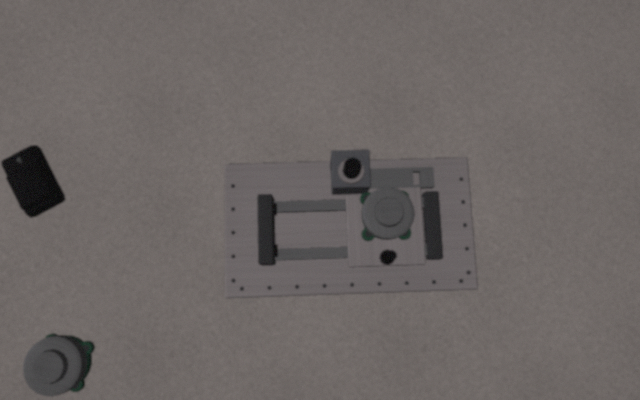

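View pics/scene.png

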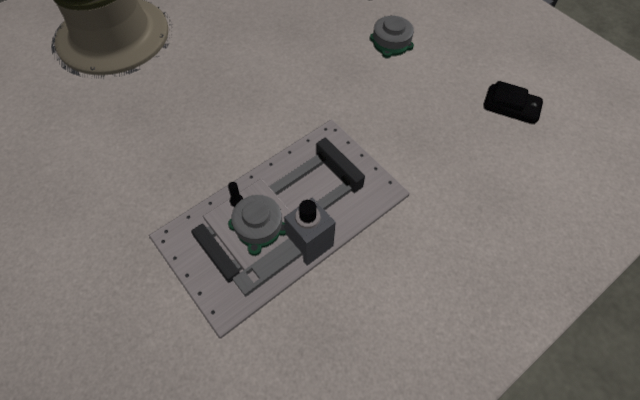

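The top view shows the tall end stop at (266,230), the button at (352,168), the handle at (388,257) and the carriage at the right, with its loading stop at (432,225). Base plate corners are at (227,163), (467,157), (477,291) and (226,297). The other hub (55,365) and a black object (33,180) lie well away.

```bash
python3 - <<'E'
from h import *
d=np.load('pics/top.npz'); print('cam',-d['R'].T@d['t'])
P=lambda n,f,u,v,z:print(n,pt(f,u,v,z).round(4),pt(f,u,v).round(4))
for u,v in((227,163),(467,157),(477,291),(226,297)):P('corner','top',u,v,.012)
P('button','top',352,166,.122);P('button','scene',308,206,.122)
P('handle','top',388,257,.084);P('handle','scene',233,184,.084)
P('stop edge a','top',273,195,.048);P('stop edge b','top',274,264,.048)
P('hub2','top',50,366,.08);P('hub','top',390,209,.086)
for n,b in(('top',(320,140,440,280)),('scene',(200,170,340,280))):
    x0,y0,x1,y1=b; im=cv2.imread(f'pics/{n}.png')[y0:y1,x0:x1]
    a=cv2.resize(im,(400,460) if n=='top' else (400,314),interpolation=cv2.INTER_CUBIC)
    a=cv2.convertScaleAbs(a,alpha=1.8); cv2.imwrite(f'pics/c_{n}.png',a)
a=cv2.imread('pics/c_top.png');b=cv2.imread('pics/c_scene.png')
c=np.zeros((460,800,3),np.uint8);c[:,:400]=a;c[:314,400:]=b;cv2.imwrite('pics/crop.png',c)
E
```

```text
cam [0.47141778 0.075732   0.75298835]
corner [0.6559 0.2091 0.012 ] [6.588e-01 2.111e-01 6.000e-04]
corner [ 0.6595 -0.1548  0.012 ] [ 6.625e-01 -1.584e-01  2.000e-04]
corner [ 0.4584 -0.1564  0.012 ] [ 4.582e-01 -1.602e-01  1.000e-04]
corner [0.4574 0.2083 0.012 ] [0.4573 0.2087 0.0098]
button [0.622 0.029 0.122] [0.6221 0.0289 0.1217]
button [0.6235 0.0298 0.122 ] [0.623  0.0302 0.1208]
handle [ 0.5065 -0.0182  0.084 ] [ 0.5065 -0.0182  0.0838]
handle [ 0.5104 -0.0211  0.084 ] [ 0.5097 -0.0208  0.0829]
stop edge a [0.5993 0.137  0.048 ] [0.6058 0.1401 0.0117]
stop edge b [0.5018 0.1359 0.048 ] [0.5033 0.1389 0.0133]
hub2 [0.3766 0.419  0.08  ] [0.3723 0.4346 0.0495]
hub [ 0.5706 -0.0231  0.086 ] [ 0.5709 -0.0235  0.0837]
```

View pics/crop.png

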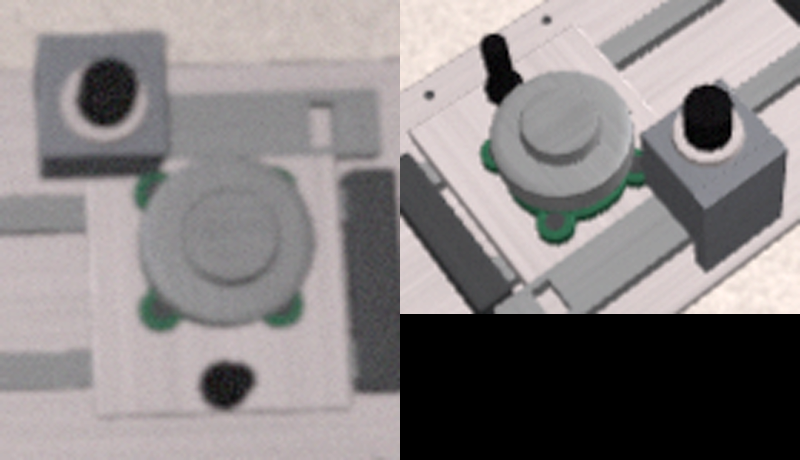

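```bash
python3 -m pendant '[[0,0,0,0,0,-0.187,-1],[0,0,0,0,0,-0.187,-1],[-0.1,-0.1,0,0,0,0,-1],[-0.1,-0.1,0,0,0,0,-1],[-0.1,-0.1,0,0,0,0,-1]]' 20; python3 -m pendant '[[-0.1,-0.1,0,0,0,0,-1],[-0.1,-0.1,0,0,0,0,-1],[-0.1,-0.1,0,0,0,0,-1],[-0.1,-0.1,0,0,0,0,-1],[-0.1,-0.1,0,0,0,0,-1]]'; python3 -m pendant '[[-0.1,-0.1,0,0,0,0,-1],[-0.1,-0.1,0,0,0,0,-1],[-0.1,-0.1,0.05,0,0,0,-1],[0,0,0.1,0,0,0,-1],[0,0,0,0,0,0,-1]]'
```

```text
time: 0.72
tcp_pos: [0.2694, 0.3836, 0.2385]
tool_rot: [-0.005, 1.0, -0.0, -0.0]
wrist_force: [0.7, 0.6, 0.3]
gripper_width: 0.0403
finger_force: 0.0
time: 1.35
tcp_pos: [0.4714, 0.1852, 0.2386]
tool_rot: [-0.004, 1.0, 0.0, -0.0]
wrist_force: [0.4, -1.0, 0.4]
gripper_width: 0.0005
finger_force: 0.0
time: 1.98
tcp_pos: [0.5901, 0.0676, 0.1759]
tool_rot: [-0.004, 1.0, 0.0, -0.003]
wrist_force: [-1.0, 0.0, 0.3]
gripper_width: 0.0005
finger_force: 0.0
```

```bash
python3 -m pendant '[[-0.08,-0.095,0,0,0,0,-1],[0,0,0.06,0,0,0,-1],[0,0,0.045,0,0,0,-1],[0,0,0,0,0,0,-1]]'; python3 - <<'E'
from h import *
s=bot.read_state(); print(s['tcp_pos'],s['wrist_force'])
snap('scene','s2'); d=snap('wrist','w2')
a=cv2.imread('pics/s2.png')[130:330,180:420];cv2.imwrite('pics/s2c.png',cv2.convertScaleAbs(cv2.resize(a,(720,600),interpolation=cv2.INTER_CUBIC),alpha=1.6))
E
```

```text
time: 2.48
tcp_pos: [0.6235, 0.0307, 0.1374]
tool_rot: [-0.005, 1.0, 0.0, -0.0]
wrist_force: [-0.2, -0.6, -0.1]
gripper_width: 0.0006
finger_force: 0.0
[0.62354735 0.03067627 0.13740927] [-0.17573274 -0.58235261 -0.08749528]
```

View pics/s2c.png

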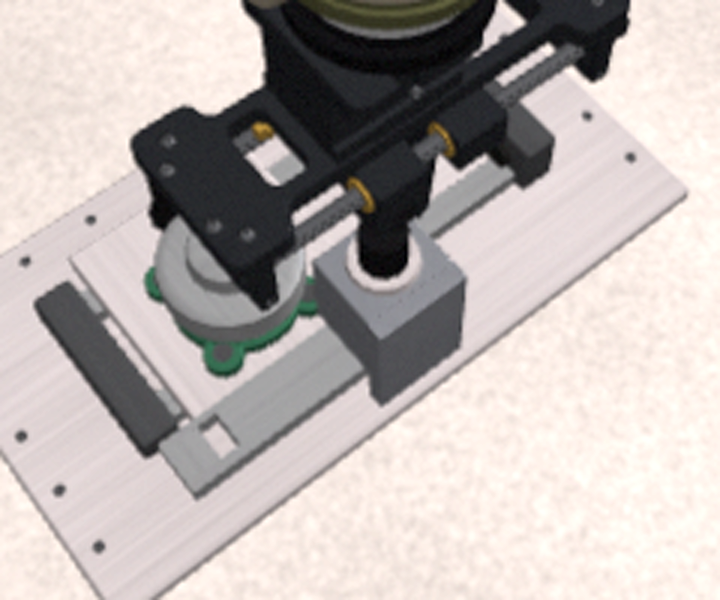

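The closed fingers stand centred over the button at (385,250) in the crop. I'll press in small steps to feel it.

```bash
python3 -m pendant '[[0,0,0.035,0,0,0,-1],[0,0,0,0,0,0,-1]]';for i in 1; do python3 -m pendant '[[0,0,0.01,0,0,0,-1],[0,0,0,0,0,0,-1]]'; python3 -m pendant '[[0,0,0.008,0,0,0,-1],[0,0,0,0,0,0,-1]]'; done
```

```text
time: 2.82
tcp_pos: [0.6237, 0.0303, 0.1224]
tool_rot: [-0.005, 1.0, 0.0, -0.0]
wrist_force: [-0.7, 0.7, 1.6]
gripper_width: 0.0005
finger_force: 0.3
time: 3.08
tcp_pos: [0.6239, 0.0302, 0.1193]
tool_rot: [-0.005, 1.0, 0.0, 0.0]
wrist_force: [-2.0, 0.1, 6.4]
gripper_width: 0.0004
finger_force: 2.8
time: 3.32
tcp_pos: [0.6239, 0.0302, 0.1163]
tool_rot: [-0.005, 1.0, 0.0, 0.0]
wrist_force: [-1.9, 1.3, 6.2]
gripper_width: 0.0005
finger_force: 3.3
```

The resistance is 6 N at once, so the lock is released. I back off without clicking it and go to the handle.

```bash
python3 -m pendant '[[0,0,-0.1,0,0,0,-1],[0,0,-0.12,0,0,0,0],[0.1,-0.043,0,0,0,0,0],[0.1,-0.043,0,0,0,0,0],[0.09,-0.042,0,0,0,0,0]]'; python3 -m pendant '[[0,0,0,0,0,0,0],[0,0,0,0,0,0,0]]'; python3 - <<'E'
from h import *
s=bot.read_state(); print(s['tcp_pos'],s['wrist_force'])
snap('scene','s3')
a=cv2.imread('pics/s3.png')[130:330,140:380];cv2.imwrite('pics/s3c.png',cv2.convertScaleAbs(cv2.resize(a,(720,600),interpolation=cv2.INTER_CUBIC),alpha=1.6))
E
```

```text
time: 3.95
tcp_pos: [0.5068, -0.0225, 0.2035]
tool_rot: [-0.005, 1.0, -0.0, -0.0]
wrist_force: [1.0, -1.1, -0.4]
gripper_width: 0.038
finger_force: 0.0
time: 4.2
tcp_pos: [0.5089, -0.0221, 0.2038]
tool_rot: [-0.004, 1.0, -0.0, 0.0]
wrist_force: [-0.1, 0.1, 0.1]
gripper_width: 0.0443
finger_force: 0.0
[ 0.50886818 -0.0220907   0.20375688] [-0.12129539  0.13625716  0.13839446]
```

```bash
python3 -m pendant '[[0,0,0.12,0,0,0,0],[0,0,0.12,0,0,0,0],[0,0,0.035,0,0,0,0],[0,0,0,0,0,0,0]]'; python3 - <<'E'
from h import *
snap('scene','s4')
a=cv2.imread('pics/s4.png')[130:280,160:340];cv2.imwrite('pics/s4c.png',cv2.convertScaleAbs(cv2.resize(a,(720,600),interpolation=cv2.INTER_CUBIC),alpha=1.8))
E
```

```text
time: 4.75
tcp_pos: [0.5088, -0.022, 0.0937]
tool_rot: [-0.005, 1.0, 0.0, -0.0]
wrist_force: [0.9, 0.2, 0.3]
gripper_width: 0.0437
finger_force: 0.0
```

View pics/s4c.png

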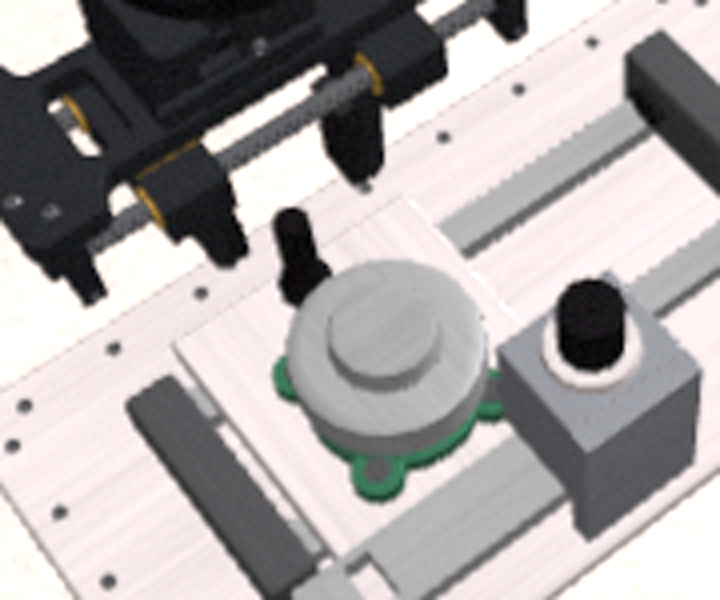

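The fingertips at (225,260) and (360,180) straddle the post top at (290,215) evenly, so I go down and grip.

```bash
python3 -m pendant '[[0,0,0.07,0,0,0,0],[0,0,0.045,0,0,0,0],[0,0,0,0,0,0,0]]'; python3 -m pendant '[[0,0,0,0,0,0,-1],[0,0,0,0,0,0,-1],[0,0,0,0,0,0,-1],[0,0,0,0,0,0,-1]]' 25
```

```text
time: 5.18
tcp_pos: [0.5088, -0.0222, 0.0483]
tool_rot: [-0.005, 1.0, -0.0, 0.0]
wrist_force: [0.2, 0.3, -0.3]
gripper_width: 0.044
finger_force: 0.0
time: 5.68
tcp_pos: [0.5085, -0.0223, 0.048]
tool_rot: [-0.004, 1.0, -0.0, 0.0]
wrist_force: [-1.2, 0.3, 4.1]
gripper_width: 0.0126
finger_force: 25.0
```

```bash
python3 -m pendant '[[0,0.012,0,0,0,0,-1],[0,0,0,0,0,0,-1]]'; python3 -m pendant '[[0,0.025,0,0,0,0,-1],[0,0.025,0,0,0,0,-1],[0,0,0,0,0,0,-1]]'
```

```text
time: 5.92
tcp_pos: [0.5085, -0.0169, 0.048]
tool_rot: [-0.005, 1.0, 0.0, 0.0]
wrist_force: [-0.5, 1.5, 6.0]
gripper_width: 0.0123
finger_force: 25.0
time: 6.3
tcp_pos: [0.5082, 0.0035, 0.048]
tool_rot: [-0.005, 1.0, 0.0, 0.0]
wrist_force: [-1.1, 1.8, 6.7]
gripper_width: 0.0125
finger_force: 25.0
```

```bash
python3 -m pendant '[[0,0.035,0,0,0,0,-1],[0,0.035,0,0,0,0,-1],[0,0.035,0,0,0,0,-1],[0,0.035,0,0,0,0,-1],[0,0,0,0,0,0,-1]]'; python3 -m pendant '[[0,0.015,0,0,0,0,-1],[0,0.01,0,0,0,0,-1],[0,0,0,0,0,0,-1]]'; python3 - <<'E'
from h import *
s=bot.read_state(); print(s['tcp_pos'],s['wrist_force'])
snap('top','t5');snap('scene','s5')
a=cv2.imread('pics/s5.png')[110:290,180:420];cv2.imwrite('pics/s5c.png',cv2.convertScaleAbs(cv2.resize(a,(800,600),interpolation=cv2.INTER_CUBIC),alpha=1.8))
E
```

```text
time: 6.92
tcp_pos: [0.5074, 0.0599, 0.048]
tool_rot: [-0.005, 1.0, 0.0, -0.0]
wrist_force: [-2.7, 1.5, 7.9]
gripper_width: 0.0125
finger_force: 25.0
time: 7.3
tcp_pos: [0.5072, 0.0693, 0.048]
tool_rot: [-0.005, 1.0, 0.0, -0.0]
wrist_force: [-2.8, 1.3, 7.7]
gripper_width: 0.0122
finger_force: 25.0
[0.50723196 0.06932731 0.04798863] [-2.79184572  1.29714777  7.72428786]
```

View pics/s5c.png

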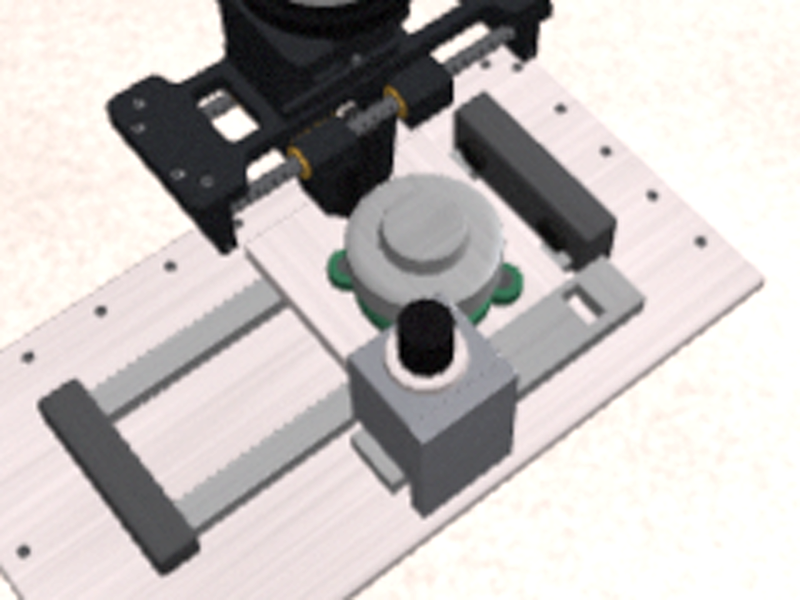

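The carriage has followed and stands a few mm short of the buffers at (560,230). I inch it in.

```bash
python3 -m pendant '[[0,0.012,0,0,0,0,-1],[0,0,0,0,0,0,-1]]'; python3 -m pendant '[[0,0.008,0,0,0,0,-1],[0,0,0,0,0,0,-1]]'; python3 -m pendant '[[0,0.005,0,0,0,0,-1],[0,0,0,0,0,0,-1]]'
```

```text
time: 7.65
tcp_pos: [0.5072, 0.0741, 0.048]
tool_rot: [-0.005, 1.0, 0.0, -0.0]
wrist_force: [-3.9, 1.4, 8.0]
gripper_width: 0.0122
finger_force: 25.0
time: 7.9
tcp_pos: [0.5071, 0.0766, 0.048]
tool_rot: [-0.005, 1.0, -0.0, -0.0]
wrist_force: [-4.2, -4.4, 8.2]
gripper_width: 0.0125
finger_force: 25.0
time: 8.15
tcp_pos: [0.5071, 0.0767, 0.048]
tool_rot: [-0.005, 1.0, -0.002, -0.001]
wrist_force: [-5.6, -17.8, 8.9]
gripper_width: 0.0121
finger_force: 25.0
```

The carriage is on the stop: y stays at 0.0767 and the force has risen to 18 N. I let go, rise and go to the button.

```bash
python3 -m pendant '[[0,0,0,0,0,0,0],[0,0,0,0,0,0,0],[0,0,0,0,0,0,0],[0,0,0,0,0,0,0]]'; python3 -m pendant '[[0,0,-0.12,0,0,0,0],[0,0,-0.14,0,0,0,0],[0,0,-0.11,0,0,0,0],[0,0,0,0,0,0,-1]]'; python3 -m pendant '[[-0.1,-0.04,0,0,0,0,-1],[-0.1,-0.04,0,0,0,0,-1],[-0.09,-0.038,0,0,0,0,-1],[0,0,0,0,0,0,-1],[0,0,0,0,0,0,-1]]'
```

```text
time: 8.65
tcp_pos: [0.5073, 0.0789, 0.0474]
tool_rot: [-0.005, 1.0, 0.0, -0.0]
wrist_force: [0.1, -0.8, 0.2]
gripper_width: 0.0439
finger_force: 0.0
time: 9.15
tcp_pos: [0.5085, 0.0787, 0.1985]
tool_rot: [-0.005, 1.0, -0.0, 0.003]
wrist_force: [0.0, -0.9, -1.1]
gripper_width: 0.0361
finger_force: 0.0
time: 9.78
tcp_pos: [0.6229, 0.0329, 0.1944]
tool_rot: [-0.005, 1.0, 0.0, -0.001]
wrist_force: [0.5, -0.4, 1.1]
gripper_width: 0.0004
finger_force: 0.0
```

```bash
python3 -m pendant '[[0,-0.007,0.09,0,0,0,-1],[0,0,0.085,0,0,0,-1],[0,0,0.01,0,0,0,-1],[0,0,0,0,0,0,-1]]'; python3 -m pendant '[[0,0,0.02,0,0,0,-1],[0,0,0.01,0,0,0,-1],[0,0,0,0,0,0,-1]]'; python3 -m pendant '[[0,0,0.008,0,0,0,-1],[0,0,0,0,0,0,-1]]'
```

```text
time: 10.28
tcp_pos: [0.6237, 0.0301, 0.1228]
tool_rot: [-0.005, 1.0, -0.0, 0.0]
wrist_force: [-0.4, -1.0, 0.7]
gripper_width: 0.0003
finger_force: 0.0
time: 10.65
tcp_pos: [0.6244, 0.0299, 0.1116]
tool_rot: [-0.005, 1.0, -0.0, 0.002]
wrist_force: [-3.0, 1.3, 8.0]
gripper_width: 0.0001
finger_force: 4.0
time: 10.9
tcp_pos: [0.6244, 0.0299, 0.1086]
tool_rot: [-0.005, 1.0, -0.0, 0.002]
wrist_force: [-3.3, 1.3, 9.4]
gripper_width: 0.0003
finger_force: 4.5
```

```bash
python3 -m pendant '[[0,0,0.01,0,0,0,-1],[0,0,0,0,0,0,-1]]'; python3 -m pendant '[[0,0,0.004,0,0,0,-1],[0,0,0,0,0,0,-1]]'; python3 -m pendant '[[0,0,0.004,0,0,0,-1],[0,0,0,0,0,0,-1]]'
```

```text
time: 11.15
tcp_pos: [0.6244, 0.0299, 0.1047]
tool_rot: [-0.005, 1.0, -0.0, 0.002]
wrist_force: [-3.6, 0.6, 10.5]
gripper_width: 0.0002
finger_force: 5.1
time: 11.4
tcp_pos: [0.6244, 0.0299, 0.1033]
tool_rot: [-0.005, 1.0, -0.0, 0.002]
wrist_force: [-4.0, 0.8, 10.9]
gripper_width: 0.0003
finger_force: 5.2
time: 11.65
tcp_pos: [0.6245, 0.0299, 0.1027]
tool_rot: [-0.005, 1.0, -0.0, 0.002]
wrist_force: [-7.4, 1.9, 17.9]
gripper_width: 0.0004
finger_force: 8.8
```

The force jumps to 18 N about 19 mm down, so this is the solid stop. I press a touch more for certainty, let the button rise fully, then feel it.

```bash
python3 -m pendant '[[0,0,0.001,0,0,0,-1],[0,0,0,0,0,0,-1]]'; python3 -m pendant '[[0,0,-0.03,0,0,0,-1],[0,0,-0.03,0,0,0,-1],[0,0,-0.01,0,0,0,-1],[0,0,0,0,0,0,-1]]'; python3 -m pendant '[[0,0,0.015,0,0,0,-1],[0,0,0.018,0,0,0,-1],[0,0,0,0,0,0,-1]]'
```

```text
time: 11.9
tcp_pos: [0.6245, 0.0299, 0.1026]
tool_rot: [-0.005, 1.0, -0.0, 0.002]
wrist_force: [-7.9, 1.0, 19.8]
gripper_width: 0.0005
finger_force: 9.9
time: 12.4
tcp_pos: [0.6238, 0.0297, 0.1267]
tool_rot: [-0.004, 1.0, -0.0, 0.0]
wrist_force: [-0.4, 0.2, 0.8]
gripper_width: 0.0002
finger_force: 0.0
time: 12.78
tcp_pos: [0.6234, 0.0297, 0.1125]
tool_rot: [-0.004, 1.0, 0.0, -0.001]
wrist_force: [-0.5, -0.2, 1.5]
gripper_width: 0.0003
finger_force: 0.6
```

The button gives almost freely (about 1.5 N at 9.5 mm), so the lock is latched. Next is the pull test.

```bash
python3 -m pendant '[[0,0,-0.1,0,0,0,-1],[0,0,-0.12,0,0,0,0],[0.1,0.04,0,0,0,0,0],[0.1,0.04,0,0,0,0,0],[0.09,0.038,0,0,0,0,0]]'; python3 -m pendant '[[0,0,0.12,0,0,0,0],[0,0,0.12,0,0,0,0],[0,0,0.025,0,0,0,0],[0,0,0,0,0,0,0]]'; python3 - <<'E'
from h import *
snap('top','t6');snap('scene','s6')
a=cv2.imread('pics/s6.png')[110:290,180:420];cv2.imwrite('pics/s6c.png',cv2.convertScaleAbs(cv2.resize(a,(800,600),interpolation=cv2.INTER_CUBIC),alpha=1.8))
E
```

```text
time: 13.4
tcp_pos: [0.5058, 0.0763, 0.2014]
tool_rot: [-0.004, 1.0, 0.0, -0.0]
wrist_force: [1.0, 0.2, 0.3]
gripper_width: 0.0384
finger_force: 0.0
time: 13.9
tcp_pos: [0.5078, 0.0758, 0.0962]
tool_rot: [-0.004, 1.0, -0.0, 0.0]
wrist_force: [-0.4, 0.0, 0.2]
gripper_width: 0.0442
finger_force: 0.0
```

View pics/s6c.png

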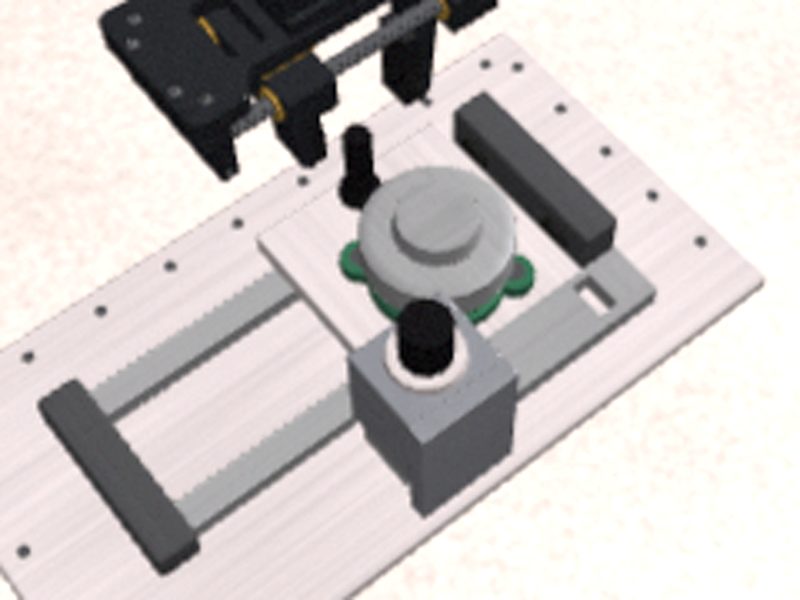

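The carriage abuts the buffers and the fingers straddle the post (357,140). I go down, grip and pull.

```bash
python3 -m pendant '[[0,0.002,0.07,0,0,0,0],[0,0,0.045,0,0,0,0],[0,0,0,0,0,0,0]]'; python3 -m pendant '[[0,0,0,0,0,0,-1],[0,0,0,0,0,0,-1],[0,0,0,0,0,0,-1],[0,0,0,0,0,0,-1]]' 25; python3 -m pendant '[[0,-0.002,0,0,0,0,-1],[0,0,0,0,0,0,-1]]';python3 -m pendant '[[0,-0.002,0,0,0,0,-1],[0,0,0,0,0,0,-1]]'
```

```text
time: 14.38
tcp_pos: [0.5075, 0.0766, 0.05]
tool_rot: [-0.004, 1.0, -0.0, 0.0]
wrist_force: [-0.1, 0.5, 0.4]
gripper_width: 0.0439
finger_force: 0.0
time: 14.88
tcp_pos: [0.5076, 0.0766, 0.0499]
tool_rot: [-0.004, 1.0, -0.0, 0.0]
wrist_force: [-0.8, -0.7, 3.3]
gripper_width: 0.0126
finger_force: 25.0
time: 15.12
tcp_pos: [0.5076, 0.0759, 0.0499]
tool_rot: [-0.004, 1.0, 0.0, 0.0]
wrist_force: [-0.9, 0.4, 5.7]
gripper_width: 0.0124
finger_force: 25.0
time: 15.38
tcp_pos: [0.5076, 0.0751, 0.0499]
tool_rot: [-0.004, 1.0, 0.0, 0.0]
wrist_force: [-1.0, 1.7, 6.4]
gripper_width: 0.0125
finger_force: 25.0
```

```bash
python3 -m pendant '[[0,-0.002,0,0,0,0,-1],[0,0,0,0,0,0,-1]]';python3 -m pendant '[[0,-0.002,0,0,0,0,-1],[0,0,0,0,0,0,-1]]'
```

```text
time: 15.62
tcp_pos: [0.5076, 0.0747, 0.0499]
tool_rot: [-0.004, 1.0, 0.0, 0.0]
wrist_force: [-0.2, 4.5, 5.3]
gripper_width: 0.0126
finger_force: 25.0
time: 15.88
tcp_pos: [0.5076, 0.0745, 0.0499]
tool_rot: [-0.004, 1.0, 0.001, 0.0]
wrist_force: [-0.3, 8.3, 5.4]
gripper_width: 0.0128
finger_force: 25.0
```

```bash
python3 -m pendant '[[0,-0.001,0,0,0,0,-1],[0,0,0,0,0,0,-1],[0,0,0,0,0,0,-1],[0,0,0,0,0,0,-1],[0,0,0,0,0,0,-1]]'
```

```text
time: 16.5
tcp_pos: [0.5076, 0.0745, 0.05]
tool_rot: [-0.004, 1.0, 0.001, 0.001]
wrist_force: [-0.0, 10.5, 4.9]
gripper_width: 0.0127
finger_force: 25.0
```

It holds 10.5 N without moving; it only shifted 2 mm, which is the bolt's play in its gap. I ease it forward over that play, back onto the stop, and let go.

```bash
python3 -m pendant '[[0,0.005,0,0,0,0,-1],[0,0.003,0,0,0,0,-1],[0,0,0,0,0,0,-1]]'; python3 -m pendant '[[0,0.001,0,0,0,0,-1],[0,0,0,0,0,0,-1]]'
```

```text
time: 16.88
tcp_pos: [0.5076, 0.0762, 0.0499]
tool_rot: [-0.005, 1.0, -0.0, 0.0]
wrist_force: [-0.9, -0.3, 6.0]
gripper_width: 0.0123
finger_force: 25.0
time: 17.12
tcp_pos: [0.5076, 0.0765, 0.0499]
tool_rot: [-0.005, 1.0, -0.0, 0.0]
wrist_force: [-1.3, -0.9, 6.1]
gripper_width: 0.0121
finger_force: 25.0
```

```bash
python3 -m pendant '[[0,0.001,0,0,0,0,-1],[0,0,0,0,0,0,-1]]'; python3 -m pendant '[[0,0,0,0,0,0,0],[0,0,0,0,0,0,0],[0,0,0,0,0,0,0],[0,0,0,0,0,0,0]]'; python3 -m pendant '[[0,0,-0.12,0,0,0,0],[0,0,-0.14,0,0,0,0],[0,0,-0.11,0,0,0,0],[0,0,0,0,0,0,0],[0,0,0,0,0,0,0]]'; python3 - <<'E'
from h import *
snap('scene','s7')
a=cv2.imread('pics/s7.png')[110:290,180:420];cv2.imwrite('pics/s7c.png',cv2.convertScaleAbs(cv2.resize(a,(800,600),interpolation=cv2.INTER_CUBIC),alpha=1.8))
E
```

```text
time: 17.38
tcp_pos: [0.5076, 0.0766, 0.0499]
tool_rot: [-0.005, 1.0, -0.0, 0.0]
wrist_force: [-1.6, -2.4, 4.7]
gripper_width: 0.0123
finger_force: 25.0
time: 17.88
tcp_pos: [0.5073, 0.0771, 0.0494]
tool_rot: [-0.004, 1.0, 0.0, -0.0]
wrist_force: [-0.2, -0.1, 0.4]
gripper_width: 0.0441
finger_force: 0.0
time: 18.5
tcp_pos: [0.5069, 0.0771, 0.1965]
tool_rot: [-0.004, 1.0, 0.0, -0.001]
wrist_force: [0.7, -0.3, -1.3]
gripper_width: 0.0437
finger_force: 0.0
```

View pics/s7c.png

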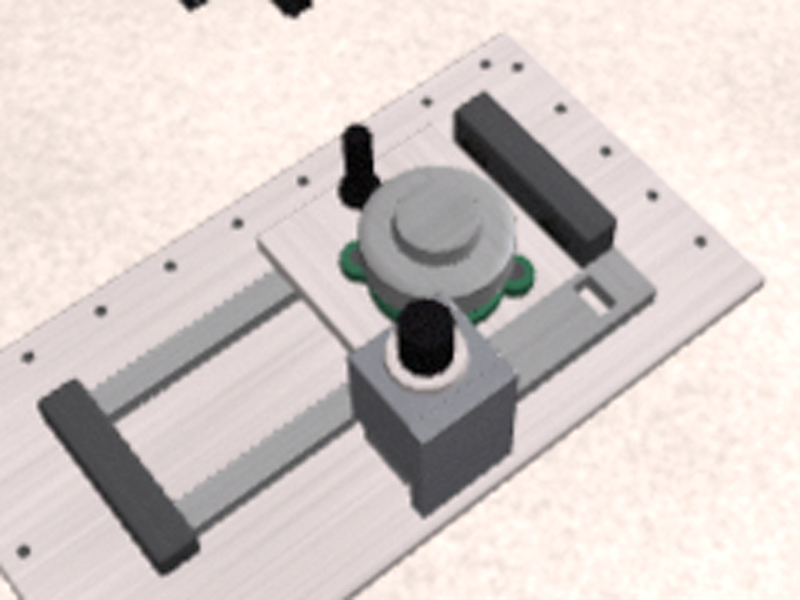

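The carriage is seated at the stop (the bar's end is at (655,295), as before the pull) and the robot is clear, so I hand in.

```bash
python3 -c "from bench import bot; print(bot.close_job())"
```

```text
the job is handed in; nothing more can be done
None
```

The hub is up against the end stop and latched, and the job is handed in: the lock held a 10.5 N pull, with only about 2 mm of bolt play, which I then gently pushed back out before letting go and moving clear.

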